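Load the free station of a twin heel-mould bed and turn the feed lever to it

ROBOT

A 6-joint arm with a two-finger parallel gripper is mounted at the origin on the work surface. World frame = base frame: x ahead of the robot, y to its left, z up, the work surface at z = 0. Lengths are in mm, angles in rad, forces in N, time in s.
With the tool pointing down it reaches from about 350 to 975 mm from the base axis. Payload 7.1 kg.
Tool frame: the origin (TCP) lies between the finger pads; the fingertips stand 22 mm ahead of it and the grasp point (between the pads) lies 3 mm ahead of it; z points along the fingers, y is the line along which they close (so a half turn about z gives the same grasp; the last joint's range is limited). The gripper opens to 88 mm and grips with 3 to 60 N. Pads are 20 mm wide; open, the fingers measure 115 mm over their backs; the gripper's body (75 mm by 178 mm) begins 61 mm behind the grasp point.
Start: joints at [-1.349, 0.423, 1.63, -0, 1.089, -0.019], TCP at [149.069, -606.946, 244.675] pointing down, gripper open.
Joint ranges: [-3, 3], [-0.9, 2.11], [0.09, 2.58], [-1.31, 4.45], [0.11, 2.69], [-2.54, 2.54]. Speed limits (rad/s): [2.39, 2.39, 3.01, 3.14, 3.14, 3.14].

INTERFACE

Orientations are given as a rotation vector (axis times angle).
In Python, from rig import * gives the robot as it stands.
- The arm moves only by the shell command python3 -m handwheel 'ROWS' [FORCE]. ROWS is JSON, a list of rows, each an object of numbers: "rx", "ry", "rz": the turn, a rotation vector about the tool's x, y, z in units of 30 degrees (1.0 is 30 degrees); "x", "y", "z": the shift along the tool's x, y, z in units of 0.3 m (1.0 is 0.3 m); "claw": the closure, from -1 (fully open) to 1 (shut). In form: [{"rx": .., "ry": .., "rz": .., "x": .., "y": .., "z": .., "claw": ..}, ...]. A call has exactly 8 rows; each row is the pose to reach, as a shift and turn from the pose commanded when the call began, along the tool's axes at that moment; what a row does not reach only later rows make up. A row lasts 1/12 s, in which the tool goes at most 41.7 mm and 7.16 degrees, less where a joint would pass 70% of its speed; a pose out of reach is approached as far as the arm can. A call with a number of a shift or a turn outside -1 to 1 is refused whole. A call with a gripper value outside its range is refused whole. The fingers move at their own pace and stop on an object; FORCE is the grip in N (left out, the last holds). Time passes only in rows, so rows that repeat a pose let the fingers close, or fill a call up. It gives the time, the measured TCP pose, the force, the opening and the grip force at its end, in the units of the state.
- sense(): the state, without advancing time (a new reading comes with each control period).
- snapshot(name): name is "side" or "top" or "wrist"; returns the picture (480x640x3 uint8, red, green, blue); there is no depth.
- camera_params(name): a dict with "fx", "fy", "cx", "cy" (pixels), "dist" ([k1, k2, p1, p2, k3] as OpenCV has them; the pictures are not rectified), "R" (3x3) and "t" (3): a world point X has camera coordinates R X + t; the wrist camera has in their place "mount" (4x4, takes a point from camera to tool coordinates, whose origin is the TCP and whose axes are the flange's). Camera axes: x right, y down, z forward; pixel columns grow to the right and rows downward; lengths in mm; the calibration is good to about 2 mm. A picture is of the moment at which its call begins: read the wrist's pose just before it. camera_params takes no time and is no camera call.
- job_done(): hands the job in; it is judged then, once.
Trained networks look in the newest picture that a camera, given by its name, has taken for a name from the list of things; names that differ only in an ending like _2 or _b are one class to them, and where a whole thing is asked for, a point or a joint stands for the part that bears it (a point fixed in the world has none). Each returns a list of dicts, best first, with "confidence" (0 to 1); they miss things now and then, are a little off and sometimes report something else, mostly with a low value. They report only what shows in the picture. A call takes as long as a camera call. They do not tell look-alikes from the thing itself.
- search_frame(camera, target): "pixel" ([column, row] in pixels, amid what is visible of it).
The state is a dict: "t": time; "q": joint angles; "joint_vel": joint speeds; "effort": joint torques, N m; "tool_pos": TCP position; "eef_rot": TCP orientation; "wrist_force": force on the tool from outside, world axes, zero at the start; "wrist_torque": the same for the moment, N m; "grip_width": finger opening in mm; "gripper_force": force on a finger pad.
Only numpy, scipy, OpenCV 4.12 (cv2) and the standard library are available. Lean on these libraries where they do the work, as an engineer would, in place of code of your own. Each camera call takes 0.05 s, during which the arm holds its last target. There are 200 camera calls.

TASK

One end station of the green mould bed already holds a heel mould; the other one is empty. Slide the waiting mould from the middle of the track into the empty station and press it firmly against the buffer of that station's end stop, without ramming it; then swing the feed lever over to the 40-degree mark on the side of the station you have just loaded. Leave the mould already in its station, and the things standing around the bed, where they are.

Things in the scene. Friction and masses are not known exactly. Their poses are not given: they have to be found in the camera images.
- bed: Fixed green bed, 150 (x) by 620 (y) mm, origin under its centre on the bench; yaw varies. Its y axis runs along the track towards the left station. Track floor 20 mm above the bench; moulds slide along y between steel rails (inner faces at x = +-56.5 mm, tops 40 mm above the bench). A mould is home with its centre about 185 to 215 mm to either side of the middle, wherever the stop's buffer is set.
- waiting_mould: The mould to load, waiting mid-track: aluminium block 110 (bed x) by 100 (bed y) by 45 mm high, plus a flat black D-shaped heel form 8 mm high on top (look only). 0.5 to 0.9 kg; too wide to grip. Origin at the centre of its underside, axes along the bed's. Friction resists sliding with a few N (up to about 8).
- loaded_mould: The same kind of mould, already sitting in one of the two end stations (left or right, it varies); it must not be moved (5 mm is already too much). The empty station shows only a thin flat black mat on its floor. Origin at the centre of its underside.
- stop_left: Fixed end block of the left station; origin at floor level on its inner face (bed y = +270 mm). A black rubber buffer (34 mm disc, centre 22 mm above the floor) on a screw stands 5 to 35 mm out of it, set differently each time and not measured: feel for it. It yields 4 N per mm. Firm: 10 to 15 N on it, on top of sliding friction, kept half a second. Ramming: 35 N.
- stop_right: The same for the right station (inner face at bed y = -270 mm), its buffer set on its own.
- feed_lever (a joint): Angle of the feed lever in rad: 0 upright, positive leaning to the left station (bed +y), negative to the right; travel -1.1 to 1.1. The 40-degree marks are at +0.70 and -0.70. Starts near upright and stays where it is left; about 2 N at the knob moves it.
- lever_pivot (a point): The lever's pivot, at bed x = 125, y = 0, 70 mm above the bench. The lever, a 12 mm steel rod, rises from it and swings in the bed's y-z plane. The green housing below spans bed x 75 to 175, y -110 to 110 mm, 70 mm high. Behind the lever (bed x 143 to 148) stands a dial plate of 45 mm radius about the pivot with black marks upright and 40 degrees to either side.
- lever_knob (a point): Centre of the black ball knob (32 mm diameter) on the lever, 120 mm from the pivot.
- cement_tin: Bystander: round tin, 80 mm diameter, 110 mm high, origin under its centre.
- brush: Bystander: brush lying on the bench, origin at its underside.
- parts_tub: Bystander: open white tub 100 by 130 by 60 mm, origin under its centre.
Things that resemble listed ones, but are neither listed nor needed, are in the scene too. Leave any blue or turquoise look-alike of the loaded_mould alone. What is shaped like the waiting_mould but orange is not meant.

How it is judged:
By the outcome, as a careful person would: the job done as asked, in the order asked, and still so for the second after the job is handed in, with the robot touching nothing.
It also fails if it takes over 72 s, if anything falls off the work surface, if the arm or the gripper's body presses on something with over 40 N, if the wrist force passes 120 N, or if a joint passes its speed limit or range.

## Working session

There is one attempt and no reset: what is moved stays moved. The work goes in short steps, Python scripts to look and compute and a shell command to move; the robot and the scene stay as the last step left them, time stands still between calls to the robot, and variables do not carry over. Pictures are saved under pics/ and viewed, at most 10 in all, crops included, and the job is handed in when it is done.

```bash
ls; mkdir -p pics; python3 - <<'E'
from rig import *
import cv2
s=sense(); print({k:s[k] for k in s})
for c in ("top","side"):
    cv2.imwrite(f"pics/{c}0.png",snapshot(c)[:,:,::-1])
    for n in ("bed","waiting_mould","loaded_mould","lever_knob","stop_left","stop_right","cement_tin","parts_tub","brush"):
        print(c,n,[(list(map(int,d["pixel"])),round(d["confidence"],2)) for d in search_frame(c,n)])
    print(camera_params(c))
E
```

```text
pics
{'t': 0.0, 'q': array([-1.34900085e+00,  4.23829124e-01,  1.63066903e+00, -2.39746824e-05,
        1.08862233e+00, -1.90034731e-02]), 'joint_vel': array([ 0.00011525, -0.00110964,  0.0003751 , -0.0008297 , -0.00114121,
       -0.00077753]), 'effort': array([-2.90119551e-04, -5.44622040e+01, -2.73667663e+01,  6.42406382e-02,
        2.26759032e-02, -1.40538077e-04]), 'tool_pos': array([ 148.95179989, -606.45650545,  243.91723423]), 'eef_rot': array([-3.11734087e+00, -3.77167968e-01,  2.75973000e-04]), 'wrist_force': array([-0.3849533 ,  0.01875717,  0.77506561]), 'wrist_torque': array([ 0.01959268, -0.01041903,  0.00409172]), 'gripper_force': 0.0, 'grip_width': 87.78437706026308}
top bed [([303, 225], 0.65)]
top waiting_mould [([325, 235], 0.93), ([340, 307], 0.7), ([413, 243], 0.45)]
top loaded_mould [([233, 309], 0.84), ([243, 164], 0.61), ([248, 239], 0.56), ([493, 256], 0.16)]
top lever_knob [([310, 184], 0.61)]
top stop_left [([213, 233], 0.57)]
top stop_right [([413, 242], 0.69)]
top cement_tin [([140, 228], 0.6)]
top parts_tub []
top brush [([488, 256], 0.68)]
{'fx': 549.3
[... 537 characters left out ...]
22], 0.82), ([393, 337], 0.59), ([284, 404], 0.31)]
side lever_knob [([278, 240], 0.72), ([288, 222], 0.49)]
side stop_left [([306, 341], 0.62)]
side stop_right [([335, 217], 0.8)]
side cement_tin [([283, 404], 0.75)]
side parts_tub [([291, 221], 0.94), ([277, 236], 0.68)]
side brush [([357, 192], 0.54)]
{'fx': 599.0921622199354, 'fy': 599.0921622199354, 'cx': 321.26998399170793, 'cy': 247.26087818669575, 'dist': array([-0.14812616,  0.        ,  0.        ,  0.        ,  0.        ]), 'R': array([[-0.9924323 , -0.1219973 , -0.01395685],
       [-0.06143928,  0.59175466, -0.80377338],
       [ 0.10631722, -0.79683316, -0.59477186]]), 't': array([ 531.55302738,  114.2348782 , 1689.60245839])}
```

View pics/top0.png

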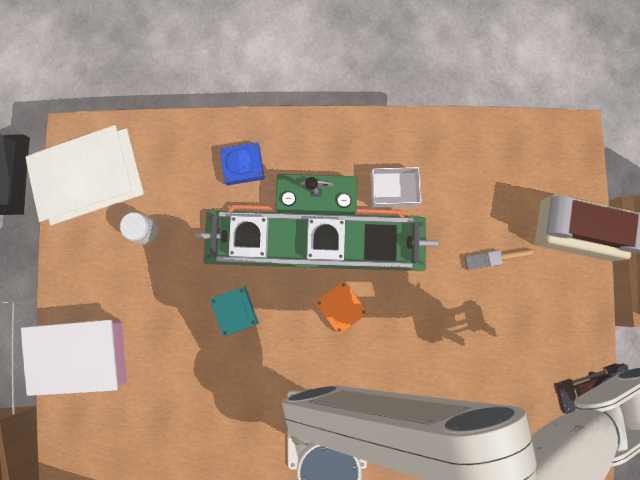

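View pics/side0.png

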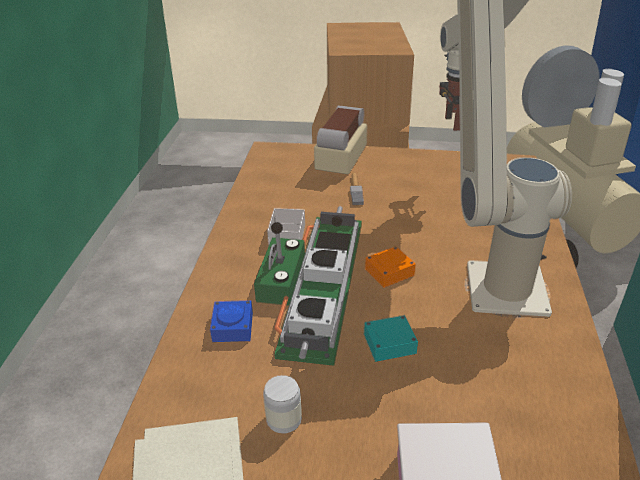

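The top view shows the loaded mould at (248,237) in the left station and the waiting one at (325,238). The empty right station's mat is at (380,242), and the lever knob is at (311,183). The side view agrees. Next I'll take a zoomed crop for accurate corners.

```bash
python3 - <<'E'
import cv2
i=cv2.imread("pics/top0.png")[160:280,195:445]
cv2.imwrite("pics/crop.png",cv2.resize(i,None,fx=3.2,fy=3.2,interpolation=cv2.INTER_CUBIC))
E
```

```text
(no output)
```

View pics/crop.png

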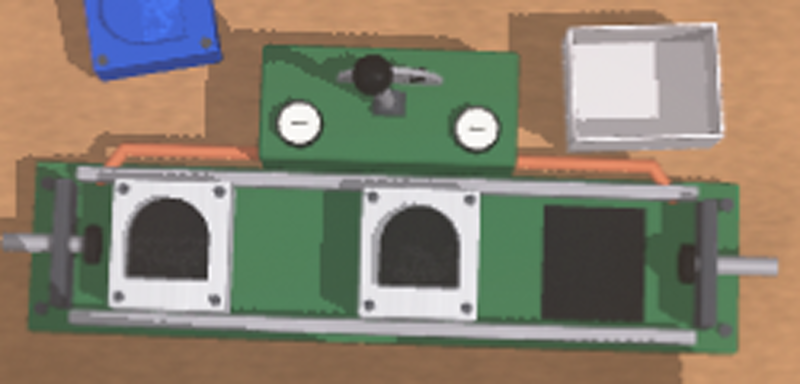

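The crop shows mould top corners, bed corners and housing corners clearly, so I can fit the bed pose from them.

```bash
cat > h.py <<'E'
import numpy as np, cv2
from scipy.optimize import least_squares
from rig import *
def ray(c,uv):
    p=camera_params(c);K=np.array([[p["fx"],0,p["cx"]],[0,p["fy"],p["cy"]],[0,0,1]])
    n=cv2.undistortPoints(np.array(uv,float).reshape(-1,1,2),K,np.array(p["dist"])).reshape(-1,2)
    R=np.array(p["R"]);return -R.T@p["t"], np.c_[n,np.ones(len(n))]@R
def onplane(c,uv,z):
    o,d=ray(c,uv);return (o+d*((z-o[2])/d[:,2])[:,None])[:,:2]
E
python3 - <<'E'
from h import *
f=lambda a:(np.array(a)+.5)/3.2-.5+[195,160]
W=onplane("top",f([(363,187),(481,193),(477,319),(358,314)]),65)
L=onplane("top",f([(114,181),(233,184),(230,312),(108,306)]),65)
B=onplane("top",f([(38,162),(740,183),(738,352),(29,328)]),20)
H=onplane("top",f([(265,45),(519,53),(516,172),(259,160)]),70)
for n,a in zip("WLBH",(W,L,B,H)): print(n,a.round(0).tolist(),a.mean(0).round(1))
# bed model corners (x,y), order: far-left, far-right, near-right, near-left
mod=lambda cx,cy,w,h:np.array([(cx+w/2,cy+h/2),(cx+w/2,cy-h/2),(cx-w/2,cy-h/2),(cx-w/2,cy+h/2)])
def tf(p,m): c,s=np.cos(p[2]),np.sin(p[2]); return m@np.array([[c,s],[-s,c]])+p[:2]
def res(p): return np.r_[(tf(p,mod(0,0,150,620))-B),(tf(p,mod(125,0,100,220))-H),(tf(p,mod(0,p[3],110,100))-W),(tf(p,mod(0,p[4],110,100))-L)].ravel()
r=least_squares(res,[600,0,0,0,200],loss="soft_l1");print(r.x.round(4),r.fun.round(1) if len(r.fun)==32 else 0)
p=r.x
print("pivot",tf(p,np.array([[125,0.]])), "mould",tf(p,np.array([[0,p[3]]])))
# knob: two views
o1,d1=ray("top",f([(373,75)]));o2,d2=ray("side",[(276.5,228)])
A=np.c_[d1[0],-d2[0]];s=np.linalg.lstsq(A,o2-o1,rcond=None)[0];print("knob",o1+s[0]*d1[0],o2+s[1]*d2[0])
print("stop R buffer face approx", onplane("top",f([(681,264)]),42))
E
```

```text
W [[582.0, 45.0], [576.0, -55.0], [469.0, -50.0], [474.0, 50.0]] [525.6  -2.5]
L [[589.0, 257.0], [585.0, 156.0], [477.0, 158.0], [482.0, 261.0]] [533.2 207.9]
B [[613.0, 333.0], [591.0, -285.0], [442.0, -279.0], [467.0, 338.0]] [528.   26.6]
H [[705.0, 129.0], [696.0, -88.0], [593.0, -84.0], [605.0, 133.0]] [649.8  22.2]
[ 5.264355e+02  2.676260e+01 -3.720000e-02 -2.924500e+01  1.815286e+02] [-0.   1.1 -0.7 -0.8 -2.1 -1.1 -3.6  1.3  0.8  1.6  0.9 -1.2  3.8 -1.6
  0.4  0.7  0.1  0.2  2.1  0.2 -1.  -0.2 -2.1 -0.3  1.3 -1.2  0.9  0.6
 -0.2  2.7 -2.  -0.9]
pivot [[651.3488383   22.10859965]] mould [[525.34665367  -2.46205276]]
knob [653.81647013  34.54496888 183.17857974] [651.13743848  34.33962662 182.60916634]
stop R buffer face approx [[ 517.11582755 -227.311575  ]]
```

```bash
cat >> h.py <<'E'
from scipy.spatial.transform import Rotation as Ro
YAW=-.0372; O=np.array([526.4,26.8])
def b2w(x,y): c,s=np.cos(YAW),np.sin(YAW); return np.array([c*x-s*y,s*x+c*y])+O
def w2b(w): c,s=np.cos(YAW),np.sin(YAW); d=np.array(w)[:2]-O; return np.array([c*d[0]+s*d[1],-s*d[0]+c*d[1]])
def delta(x,y,z):
    s=sense();R=Ro.from_rotvec(s["eef_rot"])
    T=Ro.from_matrix(np.c_[[np.cos(YAW),np.sin(YAW),0],[np.sin(YAW),-np.cos(YAW),0],[0,0,-1]])
    d=R.inv().apply(np.r_[b2w(x,y),z]-s["tool_pos"])/300
    print("t",round(s["t"],2),"shift",d.round(4),"turn",((R.inv()*T).as_rotvec(degrees=True)/30).round(3),"bed",w2b(s["tool_pos"]).round(1),s["tool_pos"][2].round(1),"F",s["wrist_force"].round(2),"w",round(s["grip_width"],1))
E
python3 -c "
from h import *
delta(0,70,244)"
```

```text
t 1.0 shift [ 1.7892 -1.976   0.0024] turn [ 0.    -0.     0.531] bed [-353.5 -647.3] 244.7 F [-0.17 -0.17  0.15] w 87.8
```

```bash
python3 -m handwheel '[{"x":0.9,"y":-0.99,"rz":0.2,"claw":1},{"x":0.9,"y":-0.99,"rz":0.4,"claw":1},{"x":0.9,"y":-0.99,"rz":0.53,"claw":1},{"x":0.9,"y":-0.99,"rz":0.53,"claw":1},{"x":0.9,"y":-0.99,"rz":0.53,"claw":1},{"x":0.9,"y":-0.99,"rz":0.53,"claw":1},{"x":0.9,"y":-0.99,"rz":0.53,"claw":1},{"x":0.9,"y":-0.99,"rz":0.53,"claw":1}]' 20; python3 -c "
from h import *
delta(0,70,244)"
```

```text
t 1.0 shift [ 1.7892 -1.976   0.0024] turn [ 0.    -0.     0.531] bed [-353.5 -647.3] 244.7 F [-0.17 -0.17  0.15] w 87.8invalid input at $[0]: expected keys rx, ry, rz, x, y, z, claw
```

All keys are required.

```bash
python3 -m handwheel '[{"rx":0,"ry":0,"rz":0.2,"x":0.9,"y":-0.99,"z":0,"claw":1},{"rx":0,"ry":0,"rz":0.4,"x":0.9,"y":-0.99,"z":0,"claw":1},{"rx":0,"ry":0,"rz":0.53,"x":0.9,"y":-0.99,"z":0,"claw":1},{"rx":0,"ry":0,"rz":0.53,"x":0.9,"y":-0.99,"z":0,"claw":1},{"rx":0,"ry":0,"rz":0.53,"x":0.9,"y":-0.99,"z":0,"claw":1},{"rx":0,"ry":0,"rz":0.53,"x":0.9,"y":-0.99,"z":0,"claw":1},{"rx":0,"ry":0,"rz":0.53,"x":0.9,"y":-0.99,"z":0,"claw":1},{"rx":0,"ry":0,"rz":0.53,"x":0.9,"y":-0.99,"z":0,"claw":1}]' 20; python3 -c "
from h import *
delta(0,70,244)"
```

```text
t: 1.67
tool_pos: [308.5, -312.2, 244.9]
eef_rot: [3.141, -0.059, 0.001]
wrist_force: [0.3, -0.1, -0.6]
grip_width: 38.3
gripper_force: 0.0
t 1.67 shift [ 0.6836 -1.3897  0.0028] turn [ 0.001 -0.001 -0.   ] bed [-205.1 -346.9] 244.9 F [ 0.27 -0.08 -0.57] w 38.3
```

```bash
python3 -m handwheel '[{"rx":0,"ry":0,"rz":0,"x":0.48,"y":-0.98,"z":0,"claw":1},{"rx":0,"ry":0,"rz":0,"x":0.48,"y":-0.98,"z":0,"claw":1},{"rx":0,"ry":0,"rz":0,"x":0.48,"y":-0.98,"z":0,"claw":1},{"rx":0,"ry":0,"rz":0,"x":0.48,"y":-0.98,"z":0,"claw":1},{"rx":0,"ry":0,"rz":0,"x":0.48,"y":-0.98,"z":0,"claw":1},{"rx":0,"ry":0,"rz":0,"x":0.48,"y":-0.98,"z":0,"claw":1},{"rx":0,"ry":0,"rz":0,"x":0.48,"y":-0.98,"z":0,"claw":1},{"rx":0,"ry":0,"rz":0,"x":0.48,"y":-0.98,"z":0,"claw":1}]' ; python3 -c "
from h import *
delta(0,70,244)"
```

```text
t: 2.33
tool_pos: [463.6, -22.9, 245.1]
eef_rot: [-3.141, 0.056, -0.002]
wrist_force: [0.7, -1.2, 0.7]
grip_width: 0.5
gripper_force: 0.0
t 2.33 shift [ 0.2034 -0.4064  0.0038] turn [-0.    -0.002  0.002] bed [-60.9 -52. ] 245.1 F [ 0.65 -1.2   0.75] w 0.5
```

```bash
python3 -m handwheel '[{"rx":0,"ry":0,"rz":0,"x":0.19,"y":-0.4,"z":0,"claw":1},{"rx":0,"ry":0,"rz":0,"x":0.19,"y":-0.4,"z":0,"claw":1},{"rx":0,"ry":0,"rz":0,"x":0.19,"y":-0.4,"z":0,"claw":1},{"rx":0,"ry":0,"rz":0,"x":0.19,"y":-0.4,"z":0,"claw":1},{"rx":0,"ry":0,"rz":0,"x":0.19,"y":-0.4,"z":0.1,"claw":1},{"rx":0,"ry":0,"rz":0,"x":0.19,"y":-0.4,"z":0.2,"claw":1},{"rx":0,"ry":0,"rz":0,"x":0.19,"y":-0.4,"z":0.3,"claw":1},{"rx":0,"ry":0,"rz":0,"x":0.19,"y":-0.4,"z":0.3,"claw":1}]' ; python3 - <<'E'
from h import *
delta(0,70,56)
cv2.imwrite("pics/w1.png",snapshot("wrist")[:,:,::-1])
E
```

```text
t: 3.0
tool_pos: [520.4, 91.8, 150.0]
eef_rot: [3.139, -0.057, -0.014]
wrist_force: [-0.3, -1.3, 0.4]
grip_width: 0.6
gripper_force: 0.0
t 3.0 shift [ 0.0307 -0.0181  0.313 ] turn [0.003 0.017 0.002] bed [-8.4 64.7] 150.0 F [-0.25 -1.32  0.44] w 0.6
```

View pics/w1.png

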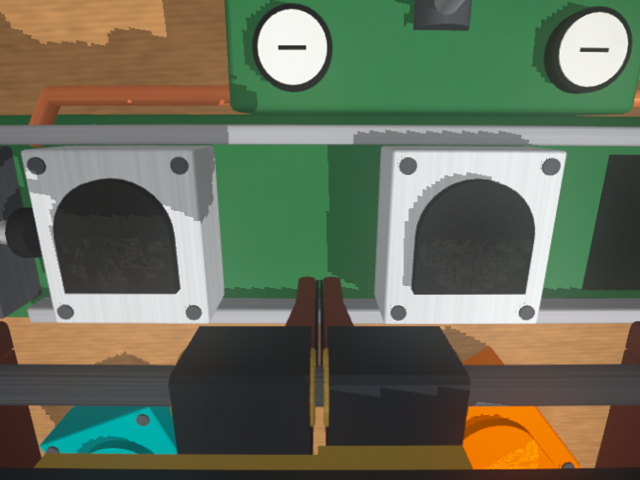

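The wrist view shows the closed fingers at column 320, in the gap between the loaded mould (right edge about column 220) and the waiting one (left edge about column 380). It's clear to descend.

```bash
python3 -m handwheel '[{"rx":0,"ry":0,"rz":0,"x":0.02,"y":0,"z":0.1,"claw":1},{"rx":0,"ry":0,"rz":0,"x":0.02,"y":0,"z":0.2,"claw":1},{"rx":0,"ry":0,"rz":0,"x":0.02,"y":0,"z":0.25,"claw":1},{"rx":0,"ry":0,"rz":0,"x":0.02,"y":0,"z":0.3,"claw":1},{"rx":0,"ry":0,"rz":0,"x":0.02,"y":0,"z":0.3,"claw":1},{"rx":0,"ry":0,"rz":0,"x":0.02,"y":0,"z":0.3,"claw":1},{"rx":0,"ry":0,"rz":0,"x":0.02,"y":0,"z":0.3,"claw":1},{"rx":0,"ry":0,"rz":0,"x":0.02,"y":0,"z":0.3,"claw":1}]' ; python3 -c "
from h import *
delta(0,30,56)"
```

```text
t: 3.72
tool_pos: [531.4, 92.3, 66.5]
eef_rot: [-3.141, 0.058, -0.005]
wrist_force: [-0.3, -0.0, 0.5]
grip_width: 0.6
gripper_force: 0.0
t 3.72 shift [-0.0085  0.1187  0.0349] turn [-0.001 -0.006  0.001] bed [ 2.5 65.6] 66.5 F [-0.27 -0.04  0.53] w 0.6
```

```bash
python3 -m handwheel '[{"rx":0,"ry":0,"rz":0,"x":-0.01,"y":0.05,"z":0.02,"claw":1},{"rx":0,"ry":0,"rz":0,"x":-0.01,"y":0.08,"z":0.03,"claw":1},{"rx":0,"ry":0,"rz":0,"x":-0.01,"y":0.1,"z":0.03,"claw":1},{"rx":0,"ry":0,"rz":0,"x":-0.01,"y":0.12,"z":0.03,"claw":1},{"rx":0,"ry":0,"rz":0,"x":-0.01,"y":0.14,"z":0.03,"claw":1},{"rx":0,"ry":0,"rz":0,"x":-0.01,"y":0.16,"z":0.03,"claw":1},{"rx":0,"ry":0,"rz":0,"x":-0.01,"y":0.18,"z":0.03,"claw":1},{"rx":0,"ry":0,"rz":0,"x":-0.01,"y":0.2,"z":0.03,"claw":1}]' ; python3 -c "
from h import *
delta(0,-110,56)"
```

```text
t: 4.38
tool_pos: [525.4, 32.3, 56.1]
eef_rot: [-3.141, 0.058, -0.002]
wrist_force: [0.9, 5.4, 2.4]
grip_width: 0.5
gripper_force: 2.8
t 4.38 shift [3.900e-03 3.847e-01 2.000e-04] turn [-0.001 -0.002  0.001] bed [-1.2  5.4] 56.1 F [0.92 5.41 2.44] w 0.5
```

```bash
python3 -m handwheel '[{"rx":0,"ry":0,"rz":0,"x":0,"y":0.03,"z":0,"claw":1},{"rx":0,"ry":0,"rz":0,"x":0,"y":0.08,"z":0,"claw":1},{"rx":0,"ry":0,"rz":0,"x":0,"y":0.13,"z":0,"claw":1},{"rx":0,"ry":0,"rz":0,"x":0,"y":0.18,"z":0,"claw":1},{"rx":0,"ry":0,"rz":0,"x":0,"y":0.23,"z":0,"claw":1},{"rx":0,"ry":0,"rz":0,"x":0,"y":0.28,"z":0,"claw":1},{"rx":0,"ry":0,"rz":0,"x":0,"y":0.32,"z":0,"claw":1},{"rx":0,"ry":0,"rz":0,"x":0,"y":0.34,"z":0,"claw":1}]' ; python3 -c "
from h import *
delta(0,-115,56)"
```

```text
t: 5.05
tool_pos: [521.3, -70.7, 56.0]
eef_rot: [-3.141, 0.059, -0.001]
wrist_force: [-0.1, 7.4, 3.9]
grip_width: 0.2
gripper_force: 3.5
t 5.05 shift [0.0049 0.058  0.    ] turn [-0.    -0.001 -0.001] bed [ -1.5 -97.6] 56.0 F [-0.14  7.41  3.89] w 0.2
```

```bash
python3 -m handwheel '[{"rx":0,"ry":0,"rz":0,"x":0,"y":0.007,"z":0,"claw":1},{"rx":0,"ry":0,"rz":0,"x":0,"y":0.014,"z":0,"claw":1},{"rx":0,"ry":0,"rz":0,"x":0,"y":0.021,"z":0,"claw":1},{"rx":0,"ry":0,"rz":0,"x":0,"y":0.028,"z":0,"claw":1},{"rx":0,"ry":0,"rz":0,"x":0,"y":0.035,"z":0,"claw":1},{"rx":0,"ry":0,"rz":0,"x":0,"y":0.042,"z":0,"claw":1},{"rx":0,"ry":0,"rz":0,"x":0,"y":0.049,"z":0,"claw":1},{"rx":0,"ry":0,"rz":0,"x":0,"y":0.056,"z":0,"claw":1}]' ; python3 -c "
from h import *
delta(0,-115,56)"
```

```text
t: 5.72
tool_pos: [520.7, -85.7, 56.0]
eef_rot: [-3.141, 0.057, -0.0]
wrist_force: [-0.5, 6.7, 4.9]
grip_width: 0.4
gripper_force: 3.7
t 5.72 shift [0.005  0.0078 0.    ] turn [-0.001 -0.001  0.001] bed [  -1.5 -112.7] 56.0 F [-0.54  6.75  4.88] w 0.4
```

```bash
python3 -m handwheel '[{"rx":0,"ry":0,"rz":0,"x":0,"y":0.005,"z":0,"claw":1},{"rx":0,"ry":0,"rz":0,"x":0,"y":0.01,"z":0,"claw":1},{"rx":0,"ry":0,"rz":0,"x":0,"y":0.014,"z":0,"claw":1},{"rx":0,"ry":0,"rz":0,"x":0,"y":0.018,"z":0,"claw":1},{"rx":0,"ry":0,"rz":0,"x":0,"y":0.021,"z":0,"claw":1},{"rx":0,"ry":0,"rz":0,"x":0,"y":0.024,"z":0,"claw":1},{"rx":0,"ry":0,"rz":0,"x":0,"y":0.027,"z":0,"claw":1},{"rx":0,"ry":0,"rz":0,"x":0,"y":0.03,"z":0,"claw":1}]' ; python3 -c "
from h import *
delta(0,-115,56)"
```

```text
t: 6.38
tool_pos: [520.4, -94.6, 56.0]
eef_rot: [-3.141, 0.057, -0.0]
wrist_force: [0.2, 6.2, 4.0]
grip_width: 0.2
gripper_force: 3.7
t 6.38 shift [ 0.005 -0.022 -0.   ] turn [-0.001 -0.     0.002] bed [  -1.5 -121.6] 56.0 F [0.18 6.24 3.96] w 0.2
```

```bash
python3 -m handwheel '[{"rx":0,"ry":0,"rz":0,"x":0,"y":0.004,"z":0,"claw":1},{"rx":0,"ry":0,"rz":0,"x":0,"y":0.008,"z":0,"claw":1},{"rx":0,"ry":0,"rz":0,"x":0,"y":0.011,"z":0,"claw":1},{"rx":0,"ry":0,"rz":0,"x":0,"y":0.014,"z":0,"claw":1},{"rx":0,"ry":0,"rz":0,"x":0,"y":0.017,"z":0,"claw":1},{"rx":0,"ry":0,"rz":0,"x":0,"y":0.02,"z":0,"claw":1},{"rx":0,"ry":0,"rz":0,"x":0,"y":0.022,"z":0,"claw":1},{"rx":0,"ry":0,"rz":0,"x":0,"y":0.024,"z":0,"claw":1}]' 
```

```text
t: 7.05
tool_pos: [520.1, -101.8, 56.0]
eef_rot: [-3.141, 0.057, -0.0]
wrist_force: [0.8, 7.3, 4.6]
grip_width: 0.9
gripper_force: 3.8
```

```bash
python3 -m handwheel '[{"rx":0,"ry":0,"rz":0,"x":0,"y":0.002,"z":0,"claw":1},{"rx":0,"ry":0,"rz":0,"x":0,"y":0.004,"z":0,"claw":1},{"rx":0,"ry":0,"rz":0,"x":0,"y":0.006,"z":0,"claw":1},{"rx":0,"ry":0,"rz":0,"x":0,"y":0.008,"z":0,"claw":1},{"rx":0,"ry":0,"rz":0,"x":0,"y":0.01,"z":0,"claw":1},{"rx":0,"ry":0,"rz":0,"x":0,"y":0.012,"z":0,"claw":1},{"rx":0,"ry":0,"rz":0,"x":0,"y":0.014,"z":0,"claw":1},{"rx":0,"ry":0,"rz":0,"x":0,"y":0.015,"z":0,"claw":1}]' 
```

```text
t: 7.72
tool_pos: [519.9, -106.3, 56.0]
eef_rot: [-3.141, 0.057, -0.0]
wrist_force: [0.7, 6.0, 5.4]
grip_width: 0.6
gripper_force: 3.8
```

```bash
python3 -m handwheel '[{"rx":0,"ry":0,"rz":0,"x":0,"y":0.002,"z":0,"claw":1},{"rx":0,"ry":0,"rz":0,"x":0,"y":0.004,"z":0,"claw":1},{"rx":0,"ry":0,"rz":0,"x":0,"y":0.006,"z":0,"claw":1},{"rx":0,"ry":0,"rz":0,"x":0,"y":0.008,"z":0,"claw":1},{"rx":0,"ry":0,"rz":0,"x":0,"y":0.01,"z":0,"claw":1},{"rx":0,"ry":0,"rz":0,"x":0,"y":0.012,"z":0,"claw":1},{"rx":0,"ry":0,"rz":0,"x":0,"y":0.014,"z":0,"claw":1},{"rx":0,"ry":0,"rz":0,"x":0,"y":0.015,"z":0,"claw":1}]' 
```

```text
t: 8.38
tool_pos: [519.7, -110.8, 56.0]
eef_rot: [-3.141, 0.057, -0.0]
wrist_force: [0.7, 7.5, 5.8]
grip_width: 0.5
gripper_force: 3.8
```

```bash
python3 -m handwheel '[{"rx":0,"ry":0,"rz":0,"x":0,"y":0.002,"z":0,"claw":1},{"rx":0,"ry":0,"rz":0,"x":0,"y":0.004,"z":0,"claw":1},{"rx":0,"ry":0,"rz":0,"x":0,"y":0.005,"z":0,"claw":1},{"rx":0,"ry":0,"rz":0,"x":0,"y":0.006,"z":0,"claw":1},{"rx":0,"ry":0,"rz":0,"x":0,"y":0.007,"z":0,"claw":1},{"rx":0,"ry":0,"rz":0,"x":0,"y":0.008,"z":0,"claw":1},{"rx":0,"ry":0,"rz":0,"x":0,"y":0.009,"z":0,"claw":1},{"rx":0,"ry":0,"rz":0,"x":0,"y":0.01,"z":0,"claw":1}]' 
```

```text
t: 9.05
tool_pos: [519.6, -113.8, 56.0]
eef_rot: [-3.141, 0.057, -0.0]
wrist_force: [-0.7, 7.6, 5.0]
grip_width: 0.5
gripper_force: 3.8
```

```bash
python3 -m handwheel '[{"rx":0,"ry":0,"rz":0,"x":0,"y":0.002,"z":0,"claw":1},{"rx":0,"ry":0,"rz":0,"x":0,"y":0.004,"z":0,"claw":1},{"rx":0,"ry":0,"rz":0,"x":0,"y":0.005,"z":0,"claw":1},{"rx":0,"ry":0,"rz":0,"x":0,"y":0.006,"z":0,"claw":1},{"rx":0,"ry":0,"rz":0,"x":0,"y":0.007,"z":0,"claw":1},{"rx":0,"ry":0,"rz":0,"x":0,"y":0.008,"z":0,"claw":1},{"rx":0,"ry":0,"rz":0,"x":0,"y":0.009,"z":0,"claw":1},{"rx":0,"ry":0,"rz":0,"x":0,"y":0.01,"z":0,"claw":1}]' 
```

```text
t: 9.72
tool_pos: [519.5, -115.9, 56.0]
eef_rot: [-3.139, 0.058, 0.0]
wrist_force: [1.5, 13.8, 6.1]
grip_width: 0.2
gripper_force: 7.3
```

```bash
python3 -m handwheel '[{"rx":0,"ry":0,"rz":0,"x":0,"y":0.001,"z":0,"claw":1},{"rx":0,"ry":0,"rz":0,"x":0,"y":0.002,"z":0,"claw":1},{"rx":0,"ry":0,"rz":0,"x":0,"y":0.003,"z":0,"claw":1},{"rx":0,"ry":0,"rz":0,"x":0,"y":0.004,"z":0,"claw":1},{"rx":0,"ry":0,"rz":0,"x":0,"y":0.005,"z":0,"claw":1},{"rx":0,"ry":0,"rz":0,"x":0,"y":0.005,"z":0,"claw":1},{"rx":0,"ry":0,"rz":0,"x":0,"y":0.005,"z":0,"claw":1},{"rx":0,"ry":0,"rz":0,"x":0,"y":0.005,"z":0,"claw":1}]';python3 -c "
from h import *
delta(0,-115,56)" 
```

```text
t: 10.38
tool_pos: [519.5, -116.9, 56.0]
eef_rot: [-3.139, 0.058, 0.0]
wrist_force: [2.3, 17.7, 6.5]
grip_width: 0.3
gripper_force: 8.7
t 10.38 shift [ 0.0053 -0.096   0.0003] turn [-0.004  0.     0.001] bed [  -1.6 -143.8] 56.0 F [ 2.26 17.68  6.46] w 0.3
```

```bash
python3 -m handwheel '[{"rx":0,"ry":0,"rz":0,"x":0,"y":0.001,"z":0,"claw":1},{"rx":0,"ry":0,"rz":0,"x":0,"y":0.0025,"z":0,"claw":1},{"rx":0,"ry":0,"rz":0,"x":0,"y":0.0025,"z":0,"claw":1},{"rx":0,"ry":0,"rz":0,"x":0,"y":0.0025,"z":0,"claw":1},{"rx":0,"ry":0,"rz":0,"x":0,"y":0.0025,"z":0,"claw":1},{"rx":0,"ry":0,"rz":0,"x":0,"y":0.0025,"z":0,"claw":1},{"rx":0,"ry":0,"rz":0,"x":0,"y":0.0025,"z":0,"claw":1},{"rx":0,"ry":0,"rz":0,"x":0,"y":0.0025,"z":0,"claw":1}]';python3 -c "
from h import *
delta(0,-115,56)" ; python3 -m handwheel '[{"rx":0,"ry":0,"rz":0,"x":0,"y":0,"z":0,"claw":1},{"rx":0,"ry":0,"rz":0,"x":0,"y":0,"z":0,"claw":1},{"rx":0,"ry":0,"rz":0,"x":0,"y":0,"z":0,"claw":1},{"rx":0,"ry":0,"rz":0,"x":0,"y":0,"z":0,"claw":1},{"rx":0,"ry":0,"rz":0,"x":0,"y":0,"z":0,"claw":1},{"rx":0,"ry":0,"rz":0,"x":0,"y":0,"z":0,"claw":1},{"rx":0,"ry":0,"rz":0,"x":0,"y":0,"z":0,"claw":1},{"rx":0,"ry":0,"rz":0,"x":0,"y":0,"z":0,"claw":1}]'
```

```text
t: 11.05
tool_pos: [519.5, -117.4, 56.0]
eef_rot: [-3.139, 0.058, 0.0]
wrist_force: [2.0, 19.3, 7.7]
grip_width: 0.6
gripper_force: 9.6
t 11.05 shift [ 0.0052 -0.0978  0.0003] turn [-0.005  0.     0.001] bed [  -1.6 -144.3] 56.0 F [ 2.01 19.29  7.66] w 0.6
t: 11.72
tool_pos: [519.5, -117.4, 56.0]
eef_rot: [-3.139, 0.058, 0.0]
wrist_force: [1.6, 18.4, 7.5]
grip_width: 0.5
gripper_force: 9.6
```

```bash
python3 -m handwheel '[{"rx":0,"ry":0,"rz":0,"x":0,"y":-0.004,"z":0,"claw":1},{"rx":0,"ry":0,"rz":0,"x":0,"y":-0.01,"z":0,"claw":1},{"rx":0,"ry":0,"rz":0,"x":0,"y":-0.03,"z":0,"claw":1},{"rx":0,"ry":0,"rz":0,"x":0,"y":-0.08,"z":0,"claw":1},{"rx":0,"ry":0,"rz":0,"x":0,"y":-0.1,"z":-0.05,"claw":1},{"rx":0,"ry":0,"rz":0,"x":0,"y":-0.1,"z":-0.18,"claw":1},{"rx":0,"ry":0,"rz":0,"x":0,"y":-0.1,"z":-0.31,"claw":1},{"rx":0,"ry":0,"rz":0,"x":0,"y":-0.1,"z":-0.44,"claw":1}]';python3 - <<'E'
from h import *
cv2.imwrite("pics/top1.png",snapshot("top")[:,:,::-1]);cv2.imwrite("pics/side1.png",snapshot("side")[:,:,::-1])
for c in ("top","side"): print([(d["pixel"],d["confidence"]) for d in search_frame(c,"lever_knob")])
t=cv2.imread("pics/top1.png")[150:280,190:440];s=cv2.imread("pics/side1.png")[190:370,240:390]
a=cv2.resize(t,None,fx=3.2,fy=2.3);cv2.imwrite("pics/c1.png",cv2.resize(s,None,fx=3.3,fy=3.3,interpolation=cv2.INTER_CUBIC))
delta(125,12,260)
E
```

```text
t: 12.38
tool_pos: [519.5, -89.5, 188.5]
eef_rot: [3.141, -0.057, -0.004]
wrist_force: [-0.3, -1.4, -0.9]
grip_width: 0.4
gripper_force: 0.0
[([310.0, 183.9], 0.57)]
[([278.7, 237.5], 0.82), ([306.0, 281.7], 0.3)]
t 12.58 shift [ 0.4219 -0.4291 -0.2377] turn [ 0.001 -0.004  0.001] bed [  -1.3 -116.9] 188.5 F [-0.84  0.69 -0.77] w 0.6
```

View pics/c1.png

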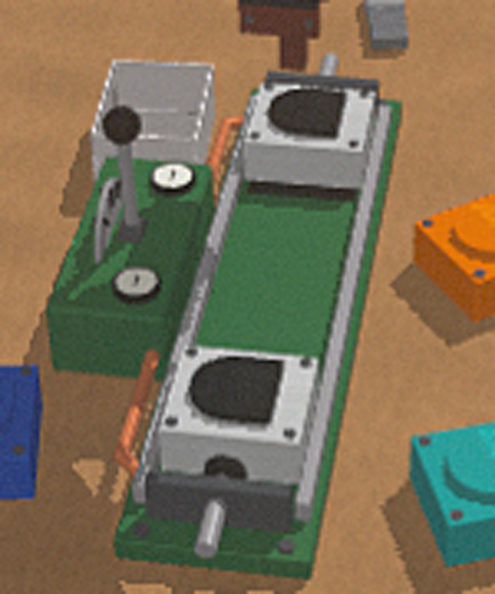

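View pics/top1.png

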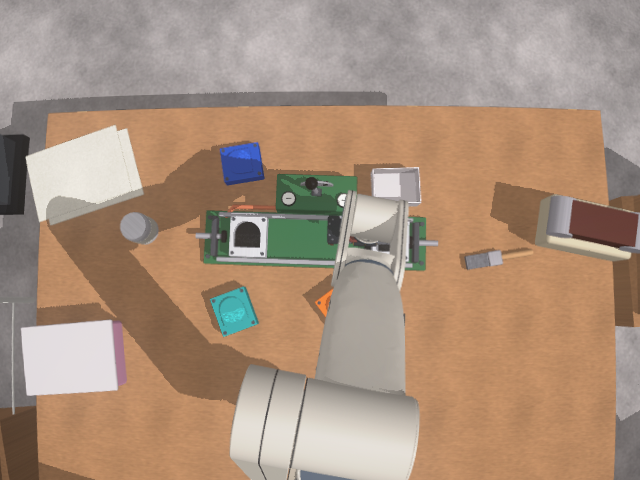

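The waiting mould sits in the right station, the loaded one is unchanged, and the knob is still at side pixel (277,228), i.e. bed (125,12). I'll go above the knob with the gripper open.

```bash
python3 -m handwheel '[{"rx":0,"ry":0,"rz":0,"x":0,"y":0,"z":-0.13,"claw":-1},{"rx":0,"ry":0,"rz":0,"x":0.08,"y":-0.08,"z":-0.2,"claw":-1},{"rx":0,"ry":0,"rz":0,"x":0.17,"y":-0.17,"z":-0.2,"claw":-1},{"rx":0,"ry":0,"rz":0,"x":0.26,"y":-0.26,"z":-0.2,"claw":-1},{"rx":0,"ry":0,"rz":0,"x":0.35,"y":-0.35,"z":-0.2,"claw":-1},{"rx":0,"ry":0,"rz":0,"x":0.42,"y":-0.42,"z":-0.2,"claw":-1},{"rx":0,"ry":0,"rz":0,"x":0.42,"y":-0.43,"z":-0.2,"claw":-1},{"rx":0,"ry":0,"rz":0,"x":0.42,"y":-0.43,"z":-0.2,"claw":-1}]' 5;python3 - <<'E'
from h import *
delta(125,12,191)
cv2.imwrite("pics/w2.png",snapshot("wrist")[:,:,::-1])
E
```

```text
t: 13.25
tool_pos: [650.4, 35.7, 244.6]
eef_rot: [3.141, -0.054, -0.007]
wrist_force: [-0.9, 0.3, -0.4]
grip_width: 50.4
gripper_force: 0.0
t 13.25 shift [0.0055 0.0049 0.1786] turn [0.001 0.008 0.005] bed [123.6  13.5] 244.6 F [-0.93  0.35 -0.37] w 50.4
```

View pics/w2.png

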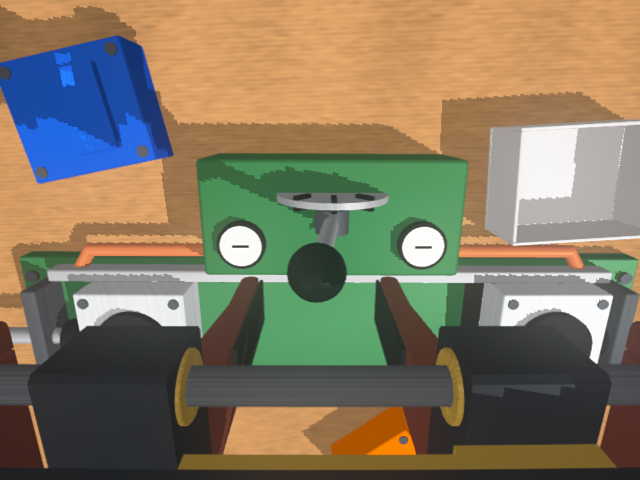

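The knob is centred between the open fingers at (317,272). Next I descend and grip lightly.

```bash
python3 -m handwheel '[{"rx":0,"ry":0,"rz":0,"x":0.005,"y":0.005,"z":0,"claw":-1},{"rx":0,"ry":0,"rz":0,"x":0.005,"y":0.005,"z":0,"claw":-1},{"rx":0,"ry":0,"rz":0,"x":0.005,"y":0.005,"z":0,"claw":-1},{"rx":0,"ry":0,"rz":0,"x":0.005,"y":0.005,"z":0.08,"claw":-1},{"rx":0,"ry":0,"rz":0,"x":0.005,"y":0.005,"z":0.14,"claw":-1},{"rx":0,"ry":0,"rz":0,"x":0.005,"y":0.005,"z":0.178,"claw":-1},{"rx":0,"ry":0,"rz":0,"x":0.005,"y":0.005,"z":0.178,"claw":0},{"rx":0,"ry":0,"rz":0,"x":0.005,"y":0.005,"z":0.178,"claw":1}]' 5; python3 -m handwheel '[{"rx":0,"ry":0,"rz":0,"x":0,"y":0,"z":0,"claw":1},{"rx":0,"ry":0,"rz":0,"x":0,"y":0,"z":0,"claw":1},{"rx":0,"ry":0,"rz":0,"x":0,"y":0,"z":0,"claw":1},{"rx":0,"ry":0,"rz":0,"x":0,"y":0,"z":0,"claw":1},{"rx":0,"ry":0,"rz":0,"x":0,"y":0,"z":0,"claw":1},{"rx":0,"ry":0,"rz":0,"x":0,"y":0,"z":0,"claw":1},{"rx":0,"ry":0,"rz":0,"x":0,"y":0,"z":0,"claw":1},{"rx":0,"ry":0,"rz":0,"x":0,"y":0,"z":0,"claw":1}]' 5;python3 - <<'E'
from h import *
delta(125,-77.3,164.8)
E
```

```text
t: 13.97
tool_pos: [652.1, 32.5, 194.1]
eef_rot: [3.141, -0.059, -0.002]
wrist_force: [-0.1, 0.4, -0.1]
grip_width: 77.7
gripper_force: 0.0
t: 14.63
tool_pos: [652.7, 33.2, 194.6]
eef_rot: [-3.141, 0.058, -0.001]
wrist_force: [0.1, 2.1, 2.1]
grip_width: 31.4
gripper_force: 5.0
t 14.63 shift [-0.0033  0.2948  0.0991] turn [-0.001 -0.001  0.001] bed [125.9  11.1] 194.6 F [0.13 2.13 2.11] w 31.4
```

```bash
python3 -m handwheel '[{"rx":0,"ry":0,"rz":0,"x":0,"y":0.037,"z":-0.002,"claw":1},{"rx":0,"ry":0,"rz":0,"x":0,"y":0.077,"z":0,"claw":1},{"rx":0,"ry":0,"rz":0,"x":-0.001,"y":0.116,"z":0.006,"claw":1},{"rx":0,"ry":0,"rz":0,"x":-0.001,"y":0.155,"z":0.016,"claw":1},{"rx":0,"ry":0,"rz":0,"x":-0.002,"y":0.193,"z":0.03,"claw":1},{"rx":0,"ry":0,"rz":0,"x":-0.002,"y":0.229,"z":0.047,"claw":1},{"rx":0,"ry":0,"rz":0,"x":-0.003,"y":0.263,"z":0.068,"claw":1},{"rx":0,"ry":0,"rz":0,"x":-0.003,"y":0.295,"z":0.092,"claw":1}]' 5; python3 -m handwheel '[{"rx":0,"ry":0,"rz":0,"x":0,"y":0,"z":0,"claw":1},{"rx":0,"ry":0,"rz":0,"x":0,"y":0,"z":0,"claw":1},{"rx":0,"ry":0,"rz":0,"x":0,"y":0,"z":0,"claw":1},{"rx":0,"ry":0,"rz":0,"x":0,"y":0,"z":0,"claw":1},{"rx":0,"ry":0,"rz":0,"x":0,"y":0,"z":0,"claw":1},{"rx":0,"ry":0,"rz":0,"x":0,"y":0,"z":0,"claw":1},{"rx":0,"ry":0,"rz":0,"x":0,"y":0,"z":0,"claw":1},{"rx":0,"ry":0,"rz":0,"x":0,"y":0,"z":0,"claw":1}]' 5;python3 - <<'E'
from h import *
delta(125,-77.3,164.8)
cv2.imwrite("pics/w3.png",snapshot("wrist")[:,:,::-1])
E
```

```text
t: 15.3
tool_pos: [648.5, -57.2, 166.5]
eef_rot: [3.141, -0.058, 0.001]
wrist_force: [-0.2, 1.1, 5.1]
grip_width: 33.5
gripper_force: 7.1
t: 15.97
tool_pos: [648.3, -57.2, 166.8]
eef_rot: [3.138, -0.057, 0.0]
wrist_force: [0.3, -6.9, 3.9]
grip_width: 34.3
gripper_force: 5.2
t 15.97 shift [ 0.0002 -0.0071  0.0065] turn [ 0.005 -0.     0.002] bed [125.  -79.4] 166.8 F [ 0.27 -6.89  3.86] w 34.3
```

View pics/w3.png

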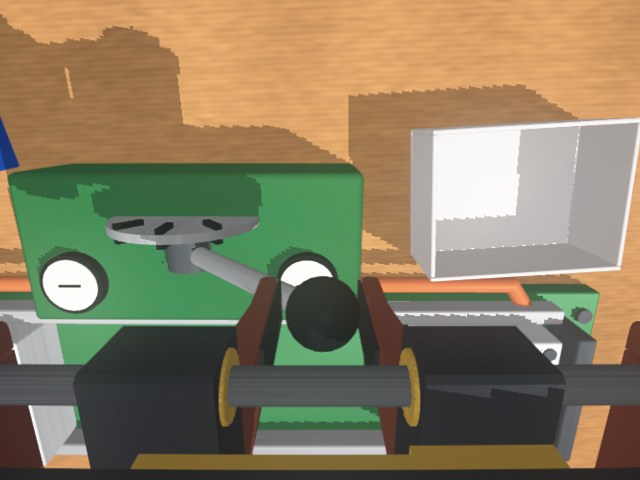

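The wrist view shows the knob between the fingers at (323,313), with the lever leaning to the right past the dial. I'll open, lift and measure the angle.

```bash
python3 -m handwheel '[{"rx":0,"ry":0,"rz":0,"x":0,"y":0,"z":0,"claw":-1},{"rx":0,"ry":0,"rz":0,"x":0,"y":0,"z":0,"claw":-1},{"rx":0,"ry":0,"rz":0,"x":0,"y":0,"z":0,"claw":-1},{"rx":0,"ry":0,"rz":0,"x":0,"y":0,"z":0,"claw":-1},{"rx":0,"ry":0,"rz":0,"x":0,"y":0,"z":0,"claw":-1},{"rx":0,"ry":0,"rz":0,"x":0,"y":0,"z":-0.1,"claw":-1},{"rx":0,"ry":0,"rz":0,"x":0,"y":0,"z":-0.2,"claw":-1},{"rx":0,"ry":0,"rz":0,"x":0,"y":0,"z":-0.3,"claw":-1}]' 5; python3 -m handwheel '[{"rx":0,"ry":0,"rz":0,"x":-0.1,"y":0,"z":-0.1,"claw":-1},{"rx":0,"ry":0,"rz":0,"x":-0.2,"y":0,"z":-0.1,"claw":-1},{"rx":0,"ry":0,"rz":0,"x":-0.3,"y":0,"z":-0.1,"claw":-1},{"rx":0,"ry":0,"rz":0,"x":-0.4,"y":0,"z":-0.1,"claw":-1},{"rx":0,"ry":0,"rz":0,"x":-0.5,"y":0,"z":-0.1,"claw":-1},{"rx":0,"ry":0,"rz":0,"x":-0.6,"y":0,"z":-0.1,"claw":-1},{"rx":0,"ry":0,"rz":0,"x":-0.7,"y":0,"z":-0.1,"claw":-1},{"rx":0,"ry":0,"rz":0,"x":-0.75,"y":0,"z":-0.1,"claw":-1}]';python3 - <<'E'
from h import *
delta(125,-77.3,164.8)
cv2.imwrite("pics/top2.png",snapshot("top")[:,:,::-1]);cv2.imwrite("pics/side2.png",snapshot("side")[:,:,::-1])
for c in ("top","side"): print([(d["pixel"],d["confidence"]) for d in search_frame(c,"lever_knob")])
t=cv2.imread("pics/top2.png")[160:220,265:365];s=cv2.imread("pics/side2.png")[205:305,240:340]
f=lambda a,k:cv2.resize(a,None,fx=k,fy=k,interpolation=cv2.INTER_CUBIC)
a=f(t,4);b=f(s,4)
cv2.imwrite("pics/c2.png",np.hstack([cv2.copyMakeBorder(a,0,160,0,0,cv2.BORDER_CONSTANT),b]))
E
```

```text
t: 16.68
tool_pos: [647.8, -55.2, 257.0]
eef_rot: [-3.141, 0.057, 0.003]
wrist_force: [0.8, -1.0, 0.2]
grip_width: 83.7
gripper_force: 0.0
t: 17.35
tool_pos: [420.0, -46.8, 286.3]
eef_rot: [-3.141, 0.057, 0.003]
wrist_force: [-0.3, -0.6, 0.2]
grip_width: 87.5
gripper_force: 0.0
t 17.35 shift [ 7.628e-01 -1.000e-04  4.034e-01] turn [-0.     0.004  0.001] bed [-103.6  -77.5] 286.3 F [-0.31 -0.59  0.19] w 87.5
[([335.9, 188.7], 0.57)]
[([282.7, 233.0], 0.59)]
```

View pics/c2.png

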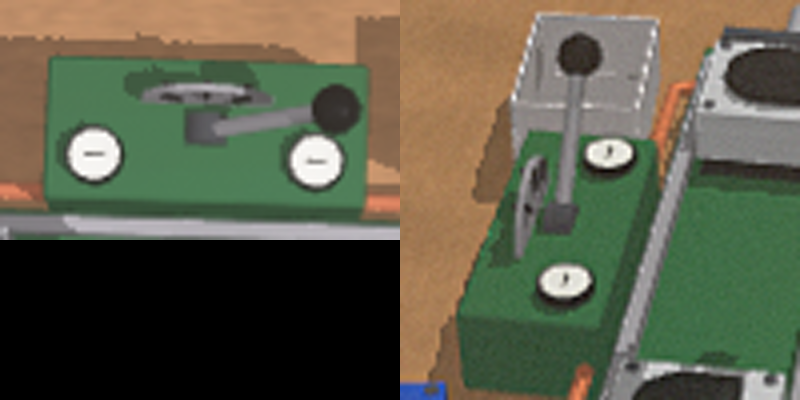

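```bash
python3 - <<'E'
from h import *
ft=lambda a:(np.array(a)+.5)/4-.5+[265,160]
fs=lambda a:(np.array(a)+.5)/4-.5+[240,205]
H=onplane("top",ft([(50,58),(369,66),(364,210),(45,203)]),70);hc=np.array([w2b(h) for h in H]);print(hc.round(1),hc.mean(0))
h1=w2b(onplane("top",[(0,0)],70)[0])
for c,uv in(("top",ft([(336,108)])),("side",fs([(579-400,54)]))):
    o,d=ray(c,uv); ob=w2b(o); pb=w2b(o+d[0]);db=pb-ob
    s=(125-ob[0])/db[0]; print(c,"on plane x=125: y",ob[1]+s*db[1],"z",o[2]+s*d[0,2])
    for z in (155,162,170): print(z,w2b(onplane(c,uv,z)[0]))
# pred. pixel vs theta
def proj(c,th,py=0):
    p=camera_params(c);K=np.array([[p["fx"],0,p["cx"]],[0,p["fy"],p["cy"]],[0,0,1]])
    X=np.r_[b2w(125,py+120*np.sin(th)),70+120*np.cos(th)]
    return cv2.projectPoints(X.reshape(1,3),cv2.Rodrigues(np.array(p["R"]))[0],np.array(p["t"]),K,np.array(p["dist"]))[0].ravel()
print("obs",ft([(336,108)]),fs([(179,54)]))
for th in(.1,-.6,-.65,-.7,-.75,-.8):print(th,proj("top",th),proj("side",th))
E
```

```text
[[ 173.1  109.2]
 [ 174.3 -108.9]
 [  74.6 -107.7]
 [  72.7  108.4]] [123.68468736   0.22958817]
top on plane x=125: y -82.73082326208619 z 163.6716130197999
155 [126.78771591 -83.13088867]
162 [125.34461515 -82.80794323]
170 [123.69535713 -82.43886274]
side on plane x=125: y -85.70242399571748 z 149.99656014469235
155 [123.189122   -78.38635364]
162 [120.65563577 -68.15089685]
170 [117.76022293 -56.45323195]
obs [[348.625 186.625]] [[284.375 218.125]]
0.1 [311.34973415 183.38341498] [276.14381001 225.87641512]
-0.6 [342.84596899 186.01235747] [282.72204037 216.01596554]
-0.65 [344.69828017 186.35135396] [283.14539649 216.10900517]
-0.7 [346.46577983 186.70530047] [283.55674837 216.30612472]
-0.75 [348.14387717 187.07299751] [283.95520825 216.60576281]
-0.8 [349.72836782 187.45321672] [284.33993945 217.00613726]
```

```bash
python3 - <<'E'
from h import *
ys=[]
for n,(u,v),z in(("top0",(311,183),189),("top2",(349,187),161)):
    g=cv2.imread(f"pics/{n}.png").max(2).astype(float)
    a=g[v-9:v+10,u-9:u+10]; m=(a<62)
    k,l,st,ce=cv2.connectedComponentsWithStats(m.astype(np.uint8)); j=l[9,9]; print(n,st[j],ce[j])
    uv=[(u-9+st[j][0]+(st[j][2]-1)/2,v-9+st[j][1]+(st[j][3]-1)/2)]; c2=[ce[j]+[u-9,v-9]]
    print(uv,w2b(onplane("top",uv,z)[0]),c2,w2b(onplane("top",c2,z)[0]))
delta(125,-81,235)
E
```

```text
top0 [  3   3  12  13 107] [8.73831776 8.86915888]
[(np.float64(310.5), np.float64(183.0))] [125.99831078  14.15004952] [array([310.73831776, 182.86915888])] [126.35101445  13.56455925]
top2 [  3   3  12  12 102] [8.30392157 8.78431373]
[(np.float64(348.5), np.float64(186.5))] [125.86589812 -82.52670865] [array([348.30392157, 186.78431373])] [125.10888206 -82.04308063]
t 17.55 shift [0.7474 0.0109 0.1753] turn [ 0.    -0.003  0.001] bed [-99.3 -77.8] 287.2 F [0.17 0.36 0.15] w 88.0
```

```bash
python3 -m handwheel '[{"rx":0,"ry":0,"rz":0,"x":0.12,"y":0.01,"z":0,"claw":-1},{"rx":0,"ry":0,"rz":0,"x":0.24,"y":0.01,"z":0.03,"claw":-1},{"rx":0,"ry":0,"rz":0,"x":0.36,"y":0.01,"z":0.06,"claw":-1},{"rx":0,"ry":0,"rz":0,"x":0.48,"y":0.01,"z":0.09,"claw":-1},{"rx":0,"ry":0,"rz":0,"x":0.6,"y":0.01,"z":0.12,"claw":-1},{"rx":0,"ry":0,"rz":0,"x":0.7,"y":0.01,"z":0.14,"claw":-1},{"rx":0,"ry":0,"rz":0,"x":0.747,"y":0.01,"z":0.16,"claw":-1},{"rx":0,"ry":0,"rz":0,"x":0.747,"y":0.01,"z":0.16,"claw":-1}]' 3;python3 - <<'E'
from h import *
delta(125,-81,171)
E
```

```text
t: 18.22
tool_pos: [650.7, -58.4, 236.1]
eef_rot: [-3.141, 0.057, 0.001]
wrist_force: [-0.4, 0.5, -0.8]
grip_width: 87.3
gripper_force: 0.0
t 18.22 shift [-0.008   0.0015  0.2171] turn [-0.     0.001  0.002] bed [127.4 -80.6] 236.1 F [-0.43  0.46 -0.83] w 87.3
```

```bash
python3 -m handwheel '[{"rx":0,"ry":0,"rz":0,"x":-0.005,"y":0,"z":0.08,"claw":-1},{"rx":0,"ry":0,"rz":0,"x":-0.005,"y":0,"z":0.15,"claw":-1},{"rx":0,"ry":0,"rz":0,"x":-0.005,"y":0,"z":0.2,"claw":-1},{"rx":0,"ry":0,"rz":0,"x":-0.005,"y":0,"z":0.217,"claw":-1},{"rx":0,"ry":0,"rz":0,"x":-0.005,"y":0,"z":0.217,"claw":0},{"rx":0,"ry":0,"rz":0,"x":-0.005,"y":0,"z":0.217,"claw":0},{"rx":0,"ry":0,"rz":0,"x":-0.005,"y":0,"z":0.217,"claw":0.2},{"rx":0,"ry":0,"rz":0,"x":-0.005,"y":0,"z":0.217,"claw":0.2}]' 3;python3 -m handwheel '[{"rx":0,"ry":0,"rz":0,"x":0,"y":0,"z":0,"claw":0.25},{"rx":0,"ry":0,"rz":0,"x":0,"y":0,"z":0,"claw":0.3},{"rx":0,"ry":0,"rz":0,"x":0,"y":0,"z":0,"claw":1},{"rx":0,"ry":0,"rz":0,"x":0,"y":0,"z":0,"claw":1},{"rx":0,"ry":0,"rz":0,"x":0,"y":0,"z":0,"claw":1},{"rx":0,"ry":0,"rz":0,"x":0,"y":0,"z":0,"claw":1},{"rx":0,"ry":0,"rz":0,"x":0,"y":0,"z":0,"claw":1},{"rx":0,"ry":0,"rz":0,"x":0,"y":0,"z":0,"claw":1}]' 3;python3 - <<'E'
from h import *
delta(125,-77.3,176)
E
```

```text
t: 18.88
tool_pos: [646.6, -58.5, 175.0]
eef_rot: [3.141, -0.058, 0.004]
wrist_force: [1.1, -0.3, -0.3]
grip_width: 64.9
gripper_force: 0.0
t: 19.55
tool_pos: [645.8, -58.5, 173.7]
eef_rot: [3.141, -0.058, 0.0]
wrist_force: [-0.7, -0.9, 1.6]
grip_width: 31.8
gripper_force: 3.0
t 19.55 shift [ 0.0083 -0.0117 -0.0078] turn [ 0.    -0.     0.001] bed [122.5 -80.8] 173.7 F [-0.7  -0.92  1.64] w 31.8
```

```bash
python3 -m handwheel '[{"rx":0,"ry":0,"rz":0,"x":0,"y":-0.004,"z":-0.004,"claw":1},{"rx":0,"ry":0,"rz":0,"x":0,"y":-0.008,"z":-0.008,"claw":1},{"rx":0,"ry":0,"rz":0,"x":0,"y":-0.013,"z":-0.012,"claw":1},{"rx":0,"ry":0,"rz":0,"x":0,"y":-0.013,"z":-0.012,"claw":1},{"rx":0,"ry":0,"rz":0,"x":0,"y":-0.013,"z":-0.012,"claw":1},{"rx":0,"ry":0,"rz":0,"x":0,"y":-0.013,"z":-0.012,"claw":1},{"rx":0,"ry":0,"rz":0,"x":0,"y":-0.013,"z":-0.012,"claw":1},{"rx":0,"ry":0,"rz":0,"x":0,"y":-0.013,"z":-0.012,"claw":1}]' 3;python3 -c "
from h import *
delta(125,-77.3,176)"
python3 -m handwheel '[{"rx":0,"ry":0,"rz":0,"x":0,"y":0,"z":0,"claw":-1},{"rx":0,"ry":0,"rz":0,"x":0,"y":0,"z":0,"claw":-1},{"rx":0,"ry":0,"rz":0,"x":0,"y":0,"z":0,"claw":-1},{"rx":0,"ry":0,"rz":0,"x":0,"y":0,"z":0,"claw":-1},{"rx":0,"ry":0,"rz":0,"x":0,"y":0,"z":0,"claw":-1},{"rx":0,"ry":0,"rz":0,"x":0,"y":0,"z":-0.1,"claw":-1},{"rx":0,"ry":0,"rz":0,"x":0,"y":0,"z":-0.2,"claw":-1},{"rx":0,"ry":0,"rz":0,"x":0,"y":0,"z":-0.3,"claw":-1}]' ; python3 -m handwheel '[{"rx":0,"ry":0,"rz":0,"x":-0.1,"y":0,"z":-0.1,"claw":-1},{"rx":0,"ry":0,"rz":0,"x":-0.2,"y":0,"z":-0.1,"claw":-1},{"rx":0,"ry":0,"rz":0,"x":-0.3,"y":0,"z":-0.1,"claw":-1},{"rx":0,"ry":0,"rz":0,"x":-0.4,"y":0,"z":-0.1,"claw":-1},{"rx":0,"ry":0,"rz":0,"x":-0.5,"y":0,"z":-0.1,"claw":-1},{"rx":0,"ry":0,"rz":0,"x":-0.6,"y":0,"z":-0.1,"claw":-1},{"rx":0,"ry":0,"rz":0,"x":-0.7,"y":0,"z":-0.1,"claw":-1},{"rx":0,"ry":0,"rz":0,"x":-0.75,"y":0,"z":-0.1,"claw":-1}]';python3 - <<'E'
from h import *
cv2.imwrite("pics/top3.png",snapshot("top")[:,:,::-1]);cv2.imwrite("pics/side3.png",snapshot("side")[:,:,::-1]);cv2.imwrite("pics/w4.png",snapshot("wrist")[:,:,::-1])
s=sense();print(s["t"],s["tool_pos"])
for n,(u,v),z in(("top2",(349,187),161),("top3",(347,187),162)):
    g=cv2.imread(f"pics/{n}.png").max(2).astype(float)
    a=g[v-9:v+10,u-9:u+10]; m=(a<62)
    k,l,st,ce=cv2.connectedComponentsWithStats(m.astype(np.uint8)); j=l[9,9]
    c2=[ce[j]+[u-9,v-9]];print(st[j],c2,w2b(onplane("top",c2,z)[0]))
E
```

```text
t: 20.22
tool_pos: [646.1, -54.8, 177.6]
eef_rot: [3.141, -0.058, 0.001]
wrist_force: [-1.0, -4.6, 4.0]
grip_width: 31.5
gripper_force: 3.0
t 20.22 shift [0.0079 0.0006 0.0053] turn [ 0.001 -0.001  0.001] bed [122.6 -77.1] 177.6 F [-0.99 -4.59  3.97] w 31.5
t: 20.88
tool_pos: [645.5, -54.3, 267.5]
eef_rot: [-3.141, 0.058, 0.003]
wrist_force: [-0.1, -0.4, 0.4]
grip_width: 81.5
gripper_force: 0.0
t: 21.55
tool_pos: [417.7, -45.8, 296.8]
eef_rot: [-3.141, 0.058, 0.003]
wrist_force: [0.2, 0.2, -0.4]
grip_width: 88.0
gripper_force: 0.0
21.7 [420.71059721 -46.14159566 297.58793999]
[  3   3  12  12 102] [array([348.30392157, 186.78431373])] [125.10888206 -82.04308063]
[  4   3  11  12 102] [array([346.91176471, 186.52941176])] [125.44998475 -78.42502171]
```

View pics/w4.png

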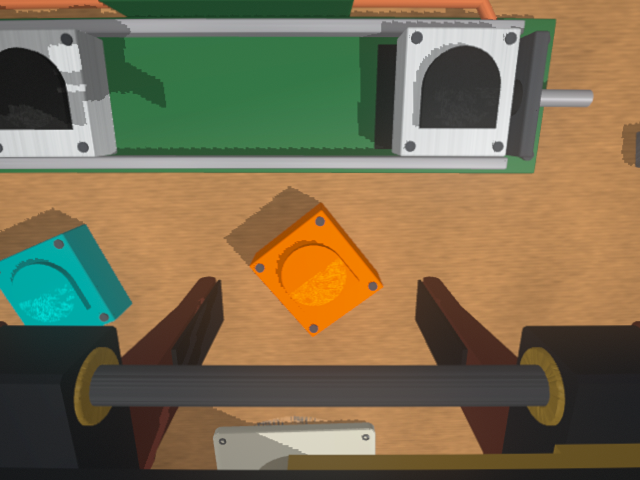

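The wrist view shows the mould seated against the right stop, around (460,90). The lever measures −0.70 by the robot and −0.71 by the camera. The robot is clear of everything, so I'm handing in.

```bash
python3 -c "
from rig import *
print(job_done())"
```

```text
the job is handed in; nothing more can be done
None
```

I slid the waiting mould into the right station and held it on that buffer at about 12 N for over half a second. I then set the feed lever to about −0.70 rad; it first went about 0.05 rad past the mark, so I moved it back. The job was handed in at about 22 s, with no verdict returned.

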